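# Find the hidden index groove of a slot machine's reel unit with the locking key

## Task

Lock the reel index unit: take the locking key (the tool with the flat paddle grip) out of the wooden block, put its foot down through the square mouth of the unit's cover, and draw it lightly along the slot until the foot drops into the hidden groove of the index bar. Stop there without shoving the bar along, and let go of the key standing upright and fully home, its collar resting on the cover. Leave the other tools and things on the bench where they are.

Things in the scene. Friction and masses are not known exactly. Their poses are not given: they have to be found in the camera images.
- key: locking key standing in one of the block's three holes (which one varies): foot 26 mm wide and 8 mm tall, shank 10 mm, collar 48 mm wide from 37 to 42 mm above the origin, black flat paddle grip 40 mm (key x) by 22 mm (key y) from 42 to 100 mm. About 0.2 kg. Origin at the centre of the foot's underside, z up. It hangs by its collar and lifts straight out
- key_grip (a point): middle of the paddle grip, 71 mm above the foot's underside; axes as the key's: grip across y (22 mm). Held with the 22 mm (the fingers' closing line) along the slot, it does not swing between the fingers while drawn
- foot (a point): centre of the underside of the key's foot (the key's origin)
- unit: reel index unit, fixed: grey steel case 90 (its x) x 296 mm (its y), flat cover 5 mm thick, top 55 mm above the bench; a black block 50 x 40 mm stands 16 mm higher at y = 108. Origin: centre of the underside. In the cover a keyhole slot: square mouth 40 x 40 mm at y = -90, then a slot 18 mm wide along +y, x = 0, from y = -70 to 62 mm, hidden by rubber lips that yield without force
- mouth (a point): centre of the square mouth, at the cover's top (55 mm above the bench). The foot passes the cover only here; then the shank runs in the slot and the foot beneath the cover, in a space 20 mm high. The foot rides 30 mm above the bench (collar then 12 mm above the cover): on a fixed landing to y = -56 mm, beyond it on the smooth index bar, level with it to 0.3 mm
- slot_end (a point): closed far end of the slot, on its centre line, at the cover's top; the slot runs straight from the mouth to it. No groove lies in the last 9 mm
- index_bar (a joint): shove of the hidden bar along the slot, m, + away from the mouth, 0 at the start. It resists up to 12 N, does not spring back. One square groove 34 mm wide along the slot, 20 mm deep, centre anywhere from unit y = -36 to 36 mm, unseen. Only there the foot can sink, by 12 mm, until the collar rests on the cover (foot underside 18 mm above the bench)
- block: wooden tool block fixed to the bench, 250 (its x) x 66 x 48 mm tall, three 32 mm holes in a row along its x, 80 mm apart, the middle one at its centre, each with a standing tool whose collar rests on the block's top; origin at the centre of its underside
- driver: the second tool of the block, left alone: same 48 mm collar, plain 10 mm straight shank (no foot), round upright black handle 26 mm in diameter and 45 mm tall; origin at the shank's lower end
- reamer: the third tool of the block, left alone: same collar and plain shank, thin 12 mm neck with a 32 mm ball on top (ball top 91 mm above the origin); origin at the shank's lower end
- jar: closed glass jar with a steel cap, diameter 52 mm, 75 mm tall, bystander; origin at the centre of its underside
- spanner: steel spanner 160 mm long lying flat on the bench, bystander; its x axis runs along it
- cup: white plastic cup, diameter 76 mm, 85 mm tall, bystander; origin at the centre of its underside
- screwdriver: screwdriver 190 mm long lying on the bench, bystander; its x axis runs along it
Things that resemble listed ones, but are neither listed nor needed, are in the scene too. What is shaped like the key but blue is not meant.

How it is judged (in metres and radians):
On the way:
1. the key's foot has gone in through the mouth and is in the slot beneath the cover, not yet dropped (z of foot in the frame of unit between 0.025 and 0.042 m and y of foot in the frame of unit between -0.088 and 0.062 m and x of foot in the frame of unit between -0.012 and 0.012 m), for 0.1 s.
At the end, for the whole second after the job is handed in: the key stands released and at rest in the groove: foot within 2.5 mm of fully home (collar on the cover), upright within 4 degrees, in the slot, and the index bar shoved by less than 8 mm (z of foot in the frame of unit between 0.01 and 0.0205 m and x of foot in the frame of unit between -0.012 and 0.012 m and y of foot in the frame of unit between -0.062 and 0.062 m and angle between key's own z axis and vertical below 0.07 rad and linear speed of key below 0.01 m/s and value of joint index_bar between -0.008 and 0.008 m); the robot touches nothing.
It fails at once if the index bar is shoved 8 mm or more (not (value of joint index_bar between -0.008 and 0.008 m)).
It fails at once if another tool or a bystander is moved by more than 30 mm (distance of any of driver, reamer, jar, spanner, cup, screwdriver from where it was at the start of the episode above 0.03 m).
It also fails if it takes over 53 s, if anything falls off the work surface, if the arm or the gripper's body presses on something with over 40 N, if the wrist force passes 120 N, or if a joint passes its speed limit or range.

## Robot

A 6-joint arm with a two-finger parallel gripper is mounted at the origin on the work surface. World frame = base frame: x ahead of the robot, y to its left, z up, the work surface at z = 0. Lengths are in mm, angles in rad, forces in N, time in s.
With the tool pointing down it reaches from about 350 to 975 mm from the base axis. Payload 7.1 kg.
Tool frame: the origin (TCP) lies between the finger pads; the fingertips stand 8 mm ahead of it and the grasp point (between the pads) lies 11 mm behind it; x points along the fingers, y is the direction in which the jaws open and shut, and the axes are right-handed (so a half turn about x gives the same grasp; the last joint's range is limited). The gripper opens to 88 mm and grips with 3 to 60 N. Pads are 20 mm wide; open, the fingers measure 115 mm over their backs; the gripper's body (75 mm by 178 mm) begins 61 mm behind the grasp point.
Start: joints at [1.177, 0.423, 1.63, -0, 1.089, -0.019], TCP at [228.772, 581.608, 230.675] pointing down, gripper open.
Joint ranges: [-3, 3], [-0.9, 2.11], [0.09, 2.58], [-1.31, 4.45], [0.11, 2.69], [-2.54, 2.54]. Speed limits (rad/s): [2.39, 2.39, 3.01, 3.14, 3.14, 3.14].

## Interface

Orientations are given as a rotation vector (axis times angle).
In Python, from workcell import ctrl gives the robot as it stands.
- The arm moves only by the tool apply_moves, never from a script. Its argument "increments" is a list of rows, each an object with "gripper": the opening in per cent of the stroke, from 0 (shut) to 100 (fully open); "delta_pos": the shift along the tool's x, y, z in cm, a list of three; "dr": the turn, a rotation vector about the tool's x, y, z in rad, a list of three. In form: [{"gripper": gripper, "delta_pos": [dx, dy, dz], "dr": [ax, ay, az]}, ...]. A call has exactly 5 rows; each row shifts and turns the commanded pose from where the row before left it, along the tool's axes as they then stand; what a row does not reach is not made up. A row lasts 1/12 s, in which the tool goes at most 41.7 mm and 7.16 degrees, less where a joint would pass 70% of its speed; a pose out of reach is approached as far as the arm can. A call with a gripper value outside its range is refused whole. The fingers move at their own pace and stop on an object; the grip force is fixed at half the most. Time passes only in rows, so rows that do not move let the fingers close, or fill a call up. It gives the time, the measured TCP pose, the force and the opening at its end, in the units of the state.
- ctrl.get_obs(): the state, without advancing time (a new reading comes with each control period).
- ctrl.get_image(name): name is "side" or "top" or "wrist"; returns a dict with "img" (384x512x3 uint8, red, green, blue), "range_z" (384x512 float32, mm along the optical axis (not along the pixel's ray), 0 where there is no reading), "mtx" (3x3 intrinsics, pixels), "rvec" (rotation vector, rad) and "tvec" (3), from world to camera coordinates, as OpenCV has them. Camera axes: x right, y down, z forward; pixel columns grow to the right and rows downward; lengths in mm; the calibration is good to about 2 mm. A picture is of the moment at which its call begins.
- ctrl.close_job(): hands the job in, once; it reports no verdict.
The state is a dict: "t": time; "qpos": joint angles; "qvel": joint speeds; "joint_torque": joint torques, N m; "ee_pos": TCP position; "orientation": TCP orientation; "ft_force": force on the tool from outside, world axes, zero at the start; "moment": the same for the moment, N m; "width": finger opening in mm.
Only numpy, scipy, OpenCV 4.12 (cv2) and the standard library are available. Lean on these libraries where they do the work, as an engineer would, in place of code of your own. Each camera call takes 0.05 s, during which the arm holds its last target. There are 200 camera calls.

## Working session

There is one attempt and no reset: what is moved stays moved. The work goes in short steps, Python scripts to look and compute and a tool call to move; the robot and the scene stay as the last step left them, time stands still between calls to the robot, and variables do not carry over. Pictures are saved under pics/ and viewed, about 8 in all and at most 12, crops included, and the job is handed in when it is done.

Besides the shell and the picture viewer there is one more tool, called after "Emit:" by a JSON object that holds its "op" and its "data", one argument or row to a line. apply_moves: Moves the arm, as the interface text tells. Its arguments: {"type":"object","properties":{"increments":{"type":"array","items":{"type":"object","properties":{"gripper":{"type":"number"},"delta_pos":{"type":"array","items":{"type":"number"}},"dr":{"type":"array","items":{"type":"number"}}}}}},"required":["increments"]}

```bash
mkdir -p pics; cat > h.py <<'E'
import numpy as np, cv2
from workcell import ctrl
def grab(name,fn=None):
    d=ctrl.get_image(name); 
    if fn: cv2.imwrite(fn,d["img"][:,:,::-1])
    np.savez(f"{name}.npz",**d); return d
def cloud(d):
    z=d["range_z"]; v,u=np.indices(z.shape); K=d["mtx"]
    p=np.stack([(u-K[0,2])/K[0,0]*z,(v-K[1,2])/K[1,1]*z,z],-1)
    R,_=cv2.Rodrigues(np.array(d["rvec"],float))
    w=(p-np.array(d["tvec"]).ravel())@R
    w[z==0]=np.nan; return w
def ray(d,u,v,h):
    K=d["mtx"];R,_=cv2.Rodrigues(np.array(d["rvec"],float));t=np.array(d["tvec"]).ravel()
    c=-R.T@t; r=R.T@np.linalg.inv(K)@np.array([u,v,1.]); return c+r*(h-c[2])/r[2]
E
python3 - <<'E'
from h import *
a=grab("top","pics/top.png");b=grab("side","pics/side.png")
for d in(a,b): 
  R,_=cv2.Rodrigues(np.array(d["rvec"],float)); print(d["mtx"].tolist(),(-R.T@np.array(d["tvec"]).ravel()).round())
o=ctrl.get_obs();print(o)
E
```

```text
[[493.76128410143696, 0.0, 248.68901633894345], [0.0, 493.76128410143696, 192.12101922889636], [0.0, 0.0, 1.0]] [ 404.   -4. 1390.]
[[383.62997750723434, 0.0, 258.10680325509884], [0.0, 383.62997750723434, 182.37213142284375], [0.0, 0.0, 1.0]] [ 262. -512.  611.]
{'t': 0.1, 'qpos': array([ 1.17698859e+00,  4.23760259e-01,  1.63060592e+00, -2.70285996e-05,
        1.08858010e+00, -1.89466615e-02]), 'qvel': array([ 0.00069228, -0.00077321, -0.00162019,  0.00076362,  0.00072293,
        0.00062495]), 'joint_torque': array([-7.92509218e-04, -5.45614350e+01, -2.74321461e+01,  6.44407701e-02,
        1.88275811e-02,  1.46506397e-05]), 'ee_pos': array([228.60528325, 581.17034559, 229.98502239]), 'orientation': array([ 0.29305414,  1.55096973, -0.29515312]), 'ft_force': array([ 0.37383697,  0.83114477, -1.08872247]), 'moment': array([-0.02299249,  0.01701199, -0.05198607]), 'width': 87.605518225708}
```

View pics/top.png

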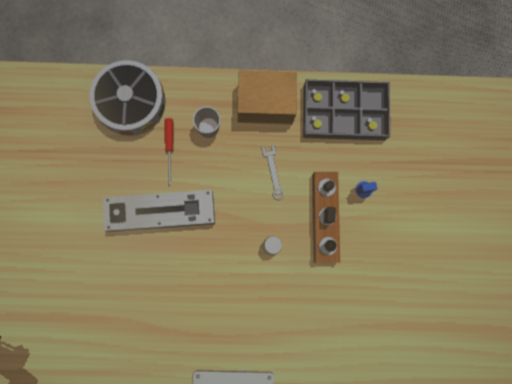

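View pics/side.png

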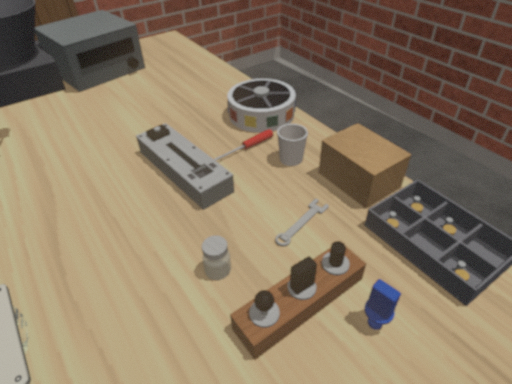

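The top view shows three tools in the block: (328,186), (328,215) and (328,246). The blue look-alike is at (366,189). The middle tool at (328,215), or (303,275) in the side view, has a black flat paddle, so it should be the key. I'll confirm that in an enlarged crop.

```bash
python3 - <<'E'
from h import *
a=dict(np.load("top.npz"));b=dict(np.load("side.npz"))
A=a["img"][:,:,::-1];B=b["img"][:,:,::-1]
c1=cv2.resize(A[160:275,295:385],None,fx=4.4,fy=4.4,interpolation=2)[:500,:396]
c2=cv2.resize(B[230:355,225:375],None,fx=2.6,fy=2.6,interpolation=2)
im=np.zeros((510,800,3),np.uint8);im[:c1.shape[0],:c1.shape[1]]=c1;im[:325,400:790]=c2
cv2.imwrite("pics/c1.png",im)
cv2.imwrite("pics/c2.png",cv2.resize(A[180:240,95:225],None,fx=6,fy=6,interpolation=2))
for nm,d in(("top",a),("side",b)):
  w=cloud(d)
  def blob(m):
    p=w[m];return p
  m=(w[...,2]>49)&(w[...,2]<60)
  # cover
  hsv=cv2.cvtColor(d["img"],cv2.COLOR_RGB2HSV)
  box=np.zeros(m.shape,bool)
  if nm=="top": box[180:240,95:225]=1
  else: box[120:215,130:240]=1
  p=w[m&box]
  r=cv2.minAreaRect(p[:,:2].astype(np.float32));print(nm,"unit",r,np.median(p[:,2]))
  m=(w[...,2]>40)&(w[...,2]<56);box[:]=0
  if nm=="top": box[165:270,305:345]=1
  else: box[240:355,225:375]=1
  p=w[m&box];print(nm,"block",cv2.minAreaRect(p[:,:2].astype(np.float32)),np.median(p[:,2]))
  m=(w[...,2]>70);p=w[m&box]
  for q in p[:0]:print(q)
  km,lab=cv2.connectedComponents((m&box).astype(np.uint8))
  for i in range(1,km):
    q=w[lab==i];print(nm,i,len(q),np.nanmean(q,0).round(1),np.nanmin(q,0).round(1),np.nanmax(q,0).round(1),cv2.minAreaRect(q[:,:2].astype(np.float32)))
E
```

```text
top unit ((531.6099853515625, 216.90451049804688), (90.76634979248047, 297.2512512207031), 5.795299530029297) 54.648383377329864
top block ((528.0440063476562, -243.2005615234375), (247.5205078125, 67.77025604248047), 1.4708698987960815) 48.86817555461543
top 1 88 [ 605.6 -239.1   94.5] [ 594.6 -254.4   70.5] [ 618.3 -228.3  101.7] ((606.3366088867188, -240.76495361328125), (24.490406036376953, 24.79800796508789), 46.70839309692383)
top 2 167 [ 526.  -240.4  104.9] [ 507.1 -254.6   70.6] [ 547.4 -231.4  118.7] ((527.3828125, -242.96209716796875), (22.60902976989746, 40.22098159790039), 88.55294799804688)
top 3 116 [ 447.1 -242.6   96.7] [ 433.  -257.7   82.9] [ 461.9 -228.9  108.3] ((447.3393859863281, -243.26502990722656), (28.693416595458984, 28.842239379882812), 2.1959617137908936)
side unit ((535.030029296875, 216.534423828125), (92.4978256225586, 300.09320068359375), 5.700888156890869) 53.57276993130597
side block ((521.6472778320312, -245.33706665039062), (185.27471923828125, 254.2353973388672), 56.00648880004883) 46.78826441141959
side 1 26 [ 464.4 -108.    73. ] [ 457.4 -116.
[... 160 characters left out ...]
  89.3] [ 597.2 -254.7   70. ] [ 622.1 -230.1   98.3] ((609.77294921875, -242.37167358398438), (24.652374267578125, 23.906566619873047), 12.258511543273926)
side 3 617 [ 526.1 -247.5   97.9] [ 509.6 -255.3   70. ] [ 550.  -232.1  111.6] ((530.0201416015625, -243.9776611328125), (22.409000396728516, 40.93729782104492), 86.88461303710938)
side 4 54 [ 596.4 -332.7   84. ] [ 594.6 -337.9   70.4] [ 600.7 -328.5   99.2] ((596.8223266601562, -332.692138671875), (10.185820579528809, 4.703640460968018), 71.3836898803711)
side 5 350 [ 447.6 -249.3   93.5] [ 434.8 -260.9   76.7] [ 465.1 -232.3  101.1] ((449.83355712890625, -246.9766845703125), (27.722000122070312, 30.73653793334961), 75.76533508300781)
```

View pics/c1.png

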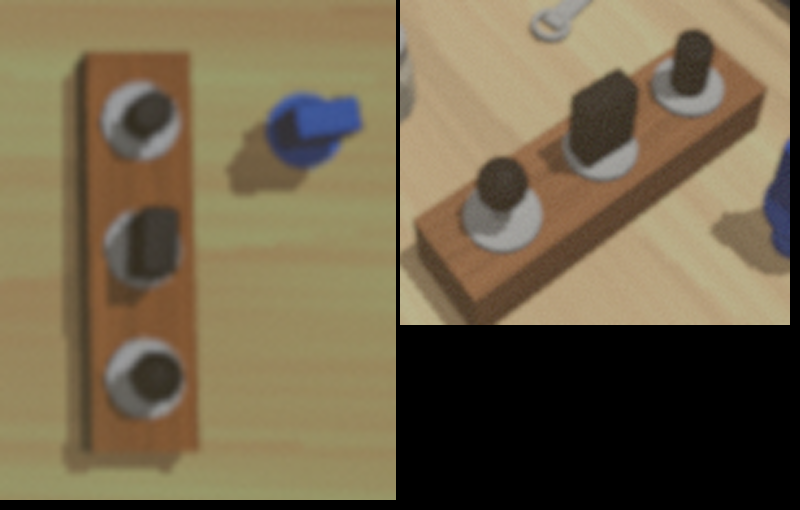

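View pics/c2.png

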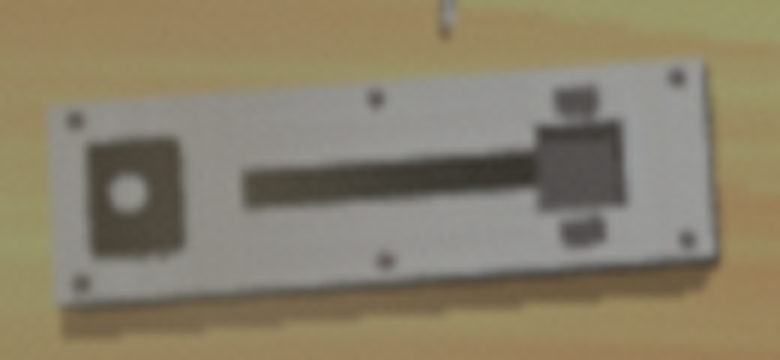

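The enlarged crop confirms that the middle tool (crop 155,243) has the flat black paddle. The top tool has a round handle (driver), the bottom one a ball (reamer), and the blue look-alike stands outside the block. In the unit crop the mouth is at (580,165), which is image (191.7,207.5). The slot's far end is at (243,190), image (135.5,211.7), and the black block sits beyond it.

```bash
cat >> h.py <<'E'
from scipy.spatial.transform import Rotation as Ro
def plan(pos,yaw,cur=None):
    """tool pointing down, jaw axis y along world angle yaw (mod pi); prints tool-frame total shift cm (in current axes & final axes) & turn"""
    o=ctrl.get_obs(); R=Ro.from_rotvec(o["orientation"]).as_matrix(); p=o["ee_pos"]
    best=None
    for k in(0,1):
        y=np.array([np.cos(yaw+k*np.pi),np.sin(yaw+k*np.pi),0]);x=np.array([0,0,-1.]);T=np.stack([x,y,np.cross(x,y)],1)
        rv=Ro.from_matrix(R.T@T).as_rotvec()
        if best is None or np.linalg.norm(rv)<np.linalg.norm(best[0]):best=(rv,T)
    rv,T=best;d=np.array(pos)-p
    print("t",round(o["t"],2),"p",p.round(1),"jawyaw",np.degrees(np.arctan2(R[1,1],R[0,1])).round(2),"tilt",R[:,0].round(4),"F",o["ft_force"].round(1),"w",round(o["width"],1),"q6",o["qpos"][[0,5]].round(2))
    print("dr",rv.round(4),"shift cur axes cm",(R.T@d/10).round(2),"final axes cm",(T.T@d/10).round(2))
E
python3 - <<'E'
from h import *
a=dict(np.load("top.npz"))
m=ray(a,95+580/6-.4,180+165/6-.4,55);e=ray(a,95+243/6-.4,180+190/6-.4,55);print(m,e,np.degrees(np.arctan2(*(e-m)[[1,0]])),np.hypot(*(e-m)[:2]))
# block angle: top tool centers
plan([527.5,-243,200],np.radians(91.5))
E
```

```text
[541.97083076 126.53376189  55.        ] [526.31766837 277.36397007  55.        ] 95.92494689820839 151.64027563468557
t 0.1 p [228.6 581.2 230. ] jawyaw 68.52 tilt [-5.0e-04 -1.3e-03 -1.0e+00] F [ 0.4  0.8 -1.1] w 87.6 q6 [ 1.18 -0.02]
dr [-4.01e-01 -3.00e-04  1.30e-03] shift cur axes cm [  3.09 -65.75  57.99] final axes cm [  3.   -83.17  27.72]
```

Emit:
{"op": "apply_moves", "data": {
  "increments": [
    {"gripper": 100, "delta_pos": [0, 0, 0], "dr": [-0.1, 0, 0]},
    {"gripper": 100, "delta_pos": [0, 0, 0], "dr": [-0.1, 0, 0]},
    {"gripper": 100, "delta_pos": [0, 0, 0], "dr": [-0.1, 0, 0]},
    {"gripper": 100, "delta_pos": [0, 0, 0], "dr": [-0.1, 0, 0]},
    {"gripper": 100, "delta_pos": [0, -3, 1], "dr": [0, 0, 0]}
  ]
}}

```text
t: 0.52
ee_pos: [238.7, 555.0, 230.5]
orientation: [-0.024, 1.57, 0.028]
ft_force: [0.5, -0.7, 1.6]
width: 87.8
```

Emit:
{"op": "apply_moves", "data": {
  "increments": [
    {"gripper": 100, "delta_pos": [0, -3.8, 1.2], "dr": [0, 0, 0]},
    {"gripper": 100, "delta_pos": [0, -3.8, 1.2], "dr": [0, 0, 0]},
    {"gripper": 100, "delta_pos": [0, -3.8, 1.2], "dr": [0, 0, 0]},
    {"gripper": 100, "delta_pos": [0, -3.8, 1.2], "dr": [0, 0, 0]},
    {"gripper": 100, "delta_pos": [0, -3.8, 1.2], "dr": [0, 0, 0]}
  ]
}}

```text
t: 0.93
ee_pos: [304.3, 361.5, 230.4]
orientation: [-0.021, 1.571, 0.02]
ft_force: [0.9, -0.3, 1.0]
width: 87.9
```

Emit:
{"op": "apply_moves", "data": {
  "increments": [
    {"gripper": 100, "delta_pos": [0, -3.8, 1.2], "dr": [0, 0, 0]},
    {"gripper": 100, "delta_pos": [0, -3.8, 1.2], "dr": [0, 0, 0]},
    {"gripper": 100, "delta_pos": [0, -3.8, 1.2], "dr": [0, 0, 0]},
    {"gripper": 100, "delta_pos": [0, -3.8, 1.2], "dr": [0, 0, 0]},
    {"gripper": 100, "delta_pos": [0, -3.8, 1.2], "dr": [0, 0, 0]}
  ]
}}

```text
t: 1.35
ee_pos: [369.0, 173.2, 230.7]
orientation: [-0.02, 1.571, 0.02]
ft_force: [0.6, 0.2, 0.2]
width: 88.0
```

Emit:
{"op": "apply_moves", "data": {
  "increments": [
    {"gripper": 100, "delta_pos": [0, -3.8, 1.2], "dr": [0, 0, 0]},
    {"gripper": 100, "delta_pos": [0, -3.8, 1.2], "dr": [0, 0, 0]},
    {"gripper": 100, "delta_pos": [0, -3.8, 1.2], "dr": [0, 0, 0]},
    {"gripper": 100, "delta_pos": [0, -3.8, 1.2], "dr": [0, 0, 0]},
    {"gripper": 100, "delta_pos": [0, 0, 0], "dr": [0, 0, 0]}
  ]
}}

```text
t: 1.77
ee_pos: [422.8, 19.0, 230.9]
orientation: [-0.017, 1.569, 0.014]
ft_force: [0.6, -0.2, 0.1]
width: 87.9
```

```bash
python3 - <<'E'
from h import *
plan([527.5,-243,200],np.radians(91.5))
grab("wrist","pics/w1.png")
E
```

```text
t 1.77 p [422.8  19.  230.9] jawyaw 91.12 tilt [ 0.0016 -0.0015 -1.    ] F [ 0.6 -0.2  0.1] w 87.9 q6 [ 0.02 -1.57]
dr [-0.0067  0.0016  0.0015] shift cur axes cm [  3.15 -26.39   9.96] final axes cm [  3.09 -26.46   9.79]
```

Emit:
{"op": "apply_moves", "data": {
  "increments": [
    {"gripper": 100, "delta_pos": [0, -3.8, 1.4], "dr": [0, 0, 0]},
    {"gripper": 100, "delta_pos": [0, -3.8, 1.4], "dr": [0, 0, 0]},
    {"gripper": 100, "delta_pos": [0, -3.8, 1.4], "dr": [0, 0, 0]},
    {"gripper": 100, "delta_pos": [0, -3.8, 1.4], "dr": [0, 0, 0]},
    {"gripper": 100, "delta_pos": [0, -3.8, 1.4], "dr": [0, 0, 0]}
  ]
}}

```text
t: 2.23
ee_pos: [496.0, -164.2, 230.5]
orientation: [-0.02, 1.571, 0.021]
ft_force: [1.0, -0.3, 0.2]
width: 88.1
```

Emit:
{"op": "apply_moves", "data": {
  "increments": [
    {"gripper": 100, "delta_pos": [0, -3.7, 1.4], "dr": [-0.007, 0, 0]},
    {"gripper": 100, "delta_pos": [0, -3.7, 1.4], "dr": [0, 0, 0]},
    {"gripper": 100, "delta_pos": [1, 0, 0], "dr": [0, 0, 0]},
    {"gripper": 100, "delta_pos": [1, 0, 0], "dr": [0, 0, 0]},
    {"gripper": 100, "delta_pos": [0, 0, 0], "dr": [0, 0, 0]}
  ]
}}

```text
t: 2.65
ee_pos: [524.0, -234.8, 207.8]
orientation: [-0.024, 1.575, 0.028]
ft_force: [-0.8, 0.5, -1.1]
width: 88.0
```

```bash
python3 - <<'E'
from h import *
plan([527.5,-243,82-11],np.radians(91.5))
d=grab("wrist","pics/w1.png")
w=cloud(d);m=np.nan_to_num(w[...,2])>75
n,lab=cv2.connectedComponents(m.astype(np.uint8))
for i in range(1,n):
  q=w[lab==i]
  if len(q)>150:print(len(q),np.median(q,0).round(1),cv2.minAreaRect(q[:,:2].astype(np.float32)),q[:,2].max())
E
```

```text
t 2.65 p [ 524.  -234.8  207.8] jawyaw 91.88 tilt [-0.0048  0.0027 -1.    ] F [-0.8  0.5 -1.1] w 88.0 q6 [-0.44 -2.05]
dr [ 0.0066 -0.0048 -0.0029] shift cur axes cm [13.68 -0.87  0.39] final axes cm [13.68 -0.82  0.33]
997 [446.7 -96.1  75.6] ((447.1488342285156, -95.89299011230469), (44.34815216064453, 43.73286437988281), 49.684688568115234) 77.57708158367771
920 [ 449.2 -245.5   97.9] ((449.3300476074219, -245.9049835205078), (30.960527420043945, 31.179716110229492), 2.3419995307922363) 103.48805693022828
1075 [ 524.6 -243.8  110.8] ((528.9334106445312, -243.93894958496094), (21.97928810119629, 40.17350769042969), 88.89106750488281) 113.22824490633211
54774 [ 500.4 -231.8  301.1] ((521.6210327148438, -270.87176513671875), (83.44666290283203, 238.07025146484375), 20.950944900512695) 320.76873009772953
602 [ 603.5 -242.2   97.3] ((608.2530517578125, -242.00828552246094), (24.619298934936523, 24.912477493286133), 32.13663864135742) 99.80021035617058
```

View pics/w1.png

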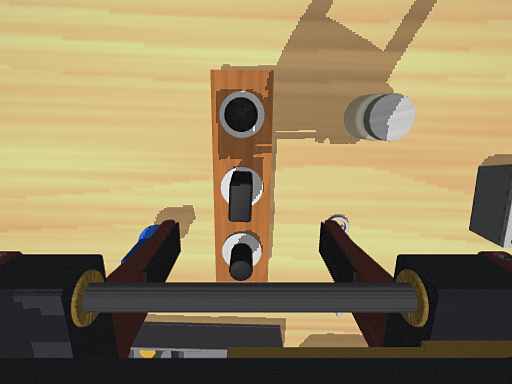

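The wrist view shows the paddle centred under the fingers at about (240,195), with the neighbouring tools clear of the finger planes. Next I descend and grip.

Emit:
{"op": "apply_moves", "data": {
  "increments": [
    {"gripper": 100, "delta_pos": [2, -0.9, 0.4], "dr": [0.007, -0.005, -0.003]},
    {"gripper": 100, "delta_pos": [3, 0, 0], "dr": [0, 0, 0]},
    {"gripper": 100, "delta_pos": [3, 0, 0], "dr": [0, 0, 0]},
    {"gripper": 100, "delta_pos": [2, 0, 0], "dr": [0, 0, 0]},
    {"gripper": 100, "delta_pos": [0, 0, 0], "dr": [0, 0, 0]}
  ]
}}

```text
t: 3.12
ee_pos: [527.6, -243.0, 107.1]
orientation: [-0.021, 1.572, 0.022]
ft_force: [-0.7, 0.1, 0.7]
width: 88.1
```

```bash
python3 - <<'E'
from h import *
plan([528.3,-243.5,72],np.radians(91.3))
E
```

```text
t 3.12 p [ 527.6 -243.   107.1] jawyaw 91.56 tilt [-1.7e-03  6.0e-04 -1.0e+00] F [-0.7  0.1  0.7] w 88.1 q6 [-0.45 -2.05]
dr [ 0.0045 -0.0017 -0.0007] shift cur axes cm [ 3.51 -0.06  0.07] final axes cm [ 3.51 -0.05  0.07]
```

Emit:
{"op": "apply_moves", "data": {
  "increments": [
    {"gripper": 100, "delta_pos": [2, -0.05, 0.07], "dr": [0.004, 0, 0]},
    {"gripper": 100, "delta_pos": [1.5, 0, 0], "dr": [0, 0, 0]},
    {"gripper": 100, "delta_pos": [0, 0, 0], "dr": [0, 0, 0]},
    {"gripper": 100, "delta_pos": [0, 0, 0], "dr": [0, 0, 0]},
    {"gripper": 30, "delta_pos": [0, 0, 0], "dr": [0, 0, 0]}
  ]
}}

```text
t: 3.53
ee_pos: [532.2, -246.5, 77.4]
orientation: [-0.02, 1.564, 0.014]
ft_force: [0.5, 0.5, 0.6]
width: 84.2
```

Emit:
{"op": "apply_moves", "data": {
  "increments": [
    {"gripper": 0, "delta_pos": [0, 0, 0], "dr": [0, 0, 0]},
    {"gripper": 0, "delta_pos": [0, 0, 0], "dr": [0, 0, 0]},
    {"gripper": 0, "delta_pos": [0, 0, 0], "dr": [0, 0, 0]},
    {"gripper": 0, "delta_pos": [0, 0, 0], "dr": [0, 0, 0]},
    {"gripper": 0, "delta_pos": [0, 0, 0], "dr": [0, 0, 0]}
  ]
}}

```text
t: 3.95
ee_pos: [531.4, -246.8, 76.0]
orientation: [-0.019, 1.565, 0.014]
ft_force: [-0.4, -0.0, 0.6]
width: 51.5
```

Emit:
{"op": "apply_moves", "data": {
  "increments": [
    {"gripper": 0, "delta_pos": [0, 0, 0], "dr": [0, 0, 0]},
    {"gripper": 0, "delta_pos": [0, 0, 0], "dr": [0, 0, 0]},
    {"gripper": 0, "delta_pos": [0, 0, 0], "dr": [0, 0, 0]},
    {"gripper": 0, "delta_pos": [0, 0, 0], "dr": [0, 0, 0]},
    {"gripper": 0, "delta_pos": [0, 0, 0], "dr": [0, 0, 0]}
  ]
}}

```text
t: 4.37
ee_pos: [531.2, -246.5, 75.6]
orientation: [-0.018, 1.566, 0.015]
ft_force: [-0.3, 0.9, 0.9]
width: 21.8
```

```bash
python3 - <<'E'
from h import *
plan([528.3,-243.5,180],np.radians(91.3))
E
```

```text
t 4.37 p [ 531.2 -246.5   75.6] jawyaw 91.21 tilt [ 0.0047 -0.0024 -1.    ] F [-0.3  0.9  0.9] w 21.8 q6 [-0.45 -2.05]
dr [-0.0016  0.0046  0.0025] shift cur axes cm [-10.44   0.28  -0.24] final axes cm [-10.44   0.31  -0.28]
```

Emit:
{"op": "apply_moves", "data": {
  "increments": [
    {"gripper": 0, "delta_pos": [-0.5, 0, 0], "dr": [0, 0, 0]},
    {"gripper": 0, "delta_pos": [-1.5, 0, 0], "dr": [0, 0, 0]},
    {"gripper": 0, "delta_pos": [-2, 0, 0], "dr": [0, 0, 0]},
    {"gripper": 0, "delta_pos": [-3, 0, 0], "dr": [0, 0, 0]},
    {"gripper": 0, "delta_pos": [-3, 0, 0], "dr": [0, 0, 0]}
  ]
}}

```text
t: 4.78
ee_pos: [530.0, -246.1, 176.0]
orientation: [-0.018, 1.568, 0.015]
ft_force: [0.1, -0.1, -2.0]
width: 22.0
```

```bash
python3 - <<'E'
from h import *
plan([541.5,127,180],np.radians(95.85))
E
```

```text
t 4.78 p [ 530.  -246.1  176. ] jawyaw 91.22 tilt [ 0.0029 -0.0019 -1.    ] F [ 0.1 -0.1 -2. ] w 22.0 q6 [-0.45 -2.05]
dr [-0.0809  0.0027  0.0021] shift cur axes cm [-0.46 37.28  1.95] final axes cm [-0.4  37.    4.95]
```

Emit:
{"op": "apply_moves", "data": {
  "increments": [
    {"gripper": 0, "delta_pos": [0, 2, 0.1], "dr": [0, 0, 0]},
    {"gripper": 0, "delta_pos": [0, 3, 0.2], "dr": [0, 0, 0]},
    {"gripper": 0, "delta_pos": [0, 3.5, 0.2], "dr": [0, 0, 0]},
    {"gripper": 0, "delta_pos": [0, 3.5, 0.2], "dr": [0, 0, 0]},
    {"gripper": 0, "delta_pos": [0, 3.5, 0.2], "dr": [0, 0, 0]}
  ]
}}

```text
t: 5.2
ee_pos: [536.2, -90.1, 175.5]
orientation: [-0.018, 1.566, 0.014]
ft_force: [-0.1, -0.2, -1.8]
width: 21.8
```

Emit:
{"op": "apply_moves", "data": {
  "increments": [
    {"gripper": 0, "delta_pos": [0, 3.5, 0.2], "dr": [0, 0, 0]},
    {"gripper": 0, "delta_pos": [0, 3.5, 0.2], "dr": [0, 0, 0]},
    {"gripper": 0, "delta_pos": [0, 3.5, 0.2], "dr": [0, 0, 0]},
    {"gripper": 0, "delta_pos": [0, 3.5, 0.2], "dr": [0, 0, 0]},
    {"gripper": 0, "delta_pos": [0, 3.5, 0.2], "dr": [0, 0, 0]}
  ]
}}

```text
t: 5.62
ee_pos: [542.5, 85.5, 175.0]
orientation: [-0.019, 1.566, 0.014]
ft_force: [-0.3, -0.2, -1.6]
width: 21.6
```

Emit:
{"op": "apply_moves", "data": {
  "increments": [
    {"gripper": 0, "delta_pos": [0, 2.7, 0.1], "dr": [0, 0, 0]},
    {"gripper": 0, "delta_pos": [0, 1.5, 0], "dr": [0, 0, 0]},
    {"gripper": 0, "delta_pos": [0, 0, 0], "dr": [-0.08, 0, 0]},
    {"gripper": 0, "delta_pos": [0, 0, 0], "dr": [0, 0, 0]},
    {"gripper": 0, "delta_pos": [0, 0, 0], "dr": [0, 0, 0]}
  ]
}}

```text
t: 6.03
ee_pos: [542.7, 125.9, 174.7]
orientation: [-0.081, 1.565, 0.076]
ft_force: [-0.3, 0.3, -2.5]
width: 21.7
```

```bash
python3 - <<'E'
from h import *
plan([541.5,127,180],np.radians(95.85))
w=grab("wrist");s=grab("side");t=grab("top")
im=np.zeros((600,800,3),np.uint8)
W=cv2.resize(w["img"],(400,300));im[:300,:400]=W[:,:]
im[:300,400:]=cv2.resize(s["img"][80:230,90:290],(400,300),interpolation=2)
im[300:,:400]=cv2.resize(t["img"][150:255,95:235],(400,300),interpolation=2)
cv2.imwrite("pics/m1.png",im[:,:,::-1])
E
```

```text
t 6.03 p [542.7 125.9 174.7] jawyaw 95.72 tilt [ 0.0048 -0.0031 -1.    ] F [-0.3  0.3 -2.5] w 21.7 q6 [ 0.21 -1.46]
dr [-0.0022  0.0045  0.0036] shift cur axes cm [-0.53  0.12 -0.11] final axes cm [-0.53  0.12 -0.11]
```

View pics/m1.png

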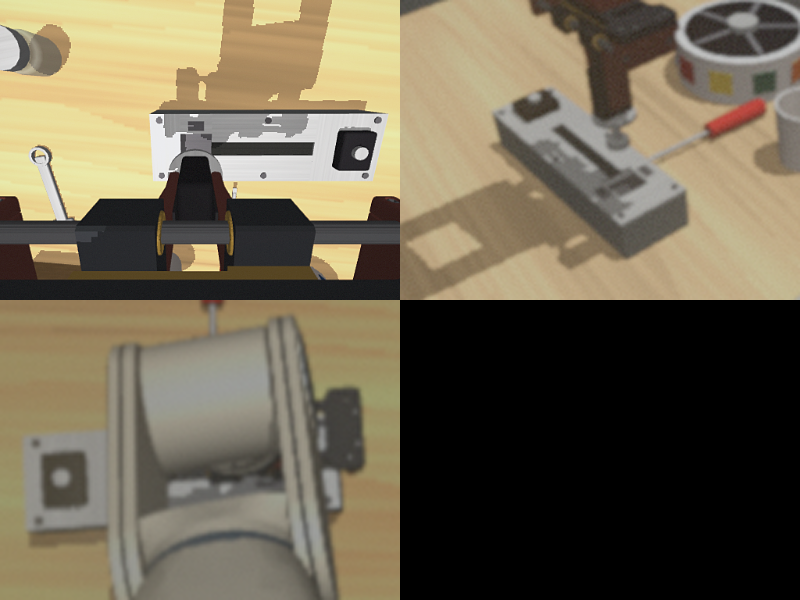

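In the composite, the side view shows the foot at crop (617,137), just above the mouth at about (620,185). The wrist view shows the mouth partly hidden behind the paddle. I'll measure both from the side camera.

```bash
python3 - <<'E'
from h import *
s=dict(np.load("side.npz"));w=cloud(s)
cv2.imwrite("pics/s2.png",cv2.resize(s["img"][125:205,165:245,::-1],(640,640),interpolation=2)[:600])
box=np.zeros(w.shape[:2],bool);box[120:175,170:235]=1
m=box&(np.abs(w[...,0]-541)<60)&(np.abs(w[...,1]-127)<50)&(w[...,2]>90)&(w[...,2]<190)
for lo in range(95,190,5):
  q=m&(w[...,2]>=lo)&(w[...,2]<lo+5)
  if q.sum()>2:
    p=w[q];print(lo,q.sum(),p.min(0).round(1),p.max(0).round(1))
t=dict(np.load("wrist.npz"));wt=cloud(t)
g=np.nan_to_num(wt[...,2])
K=(g>48)&(g<60)&(wt[...,1]>60)&(wt[...,1]<380)&(wt[...,0]>470);print(cv2.minAreaRect(wt[K][:,:2].astype(np.float32)),np.median(g[K]))
K=(np.abs(g-55)<8)
E
```

```text
105 6 [531.3 113.4 107.5] [545.8 123.1 109.4]
110 21 [530.2 112.5 110.1] [548.7 137.4 114.8]
115 59 [529.7 113.2 115. ] [555.5 135.8 119.8]
120 9 [538.3 119.5 120.8] [545.2 127.9 125. ]
125 8 [538.5 120.1 125.4] [545.1 126.8 129.9]
130 4 [539.2 120.3 130.1] [545.8 123.1 132.4]
145 46 [518.  101.1 145.6] [562.9 132.5 150. ]
150 96 [519.  101.7 150. ] [565.4 141.6 155. ]
155 41 [522.1 110.7 155.1] [560.8 133.4 159.9]
160 22 [522.3 112.2 160.1] [563.2 132.5 164.5]
165 34 [521.9 104.6 165.1] [562.4 131.4 170. ]
170 42 [522.6 104.5 170.1] [555.9 130.2 174.9]
175 45 [521.9 103.6 175.1] [562.  131.6 179.9]
180 40 [522.1 104.2 180. ] [562.4 131.3 184.9]
185 42 [522.1 103.7 185.2] [561.8 128.1 189.6]
((533.9343872070312, 215.83572387695312), (90.69116973876953, 296.9460754394531), 5.762751579284668) 55.034546719967075
```

View pics/s2.png

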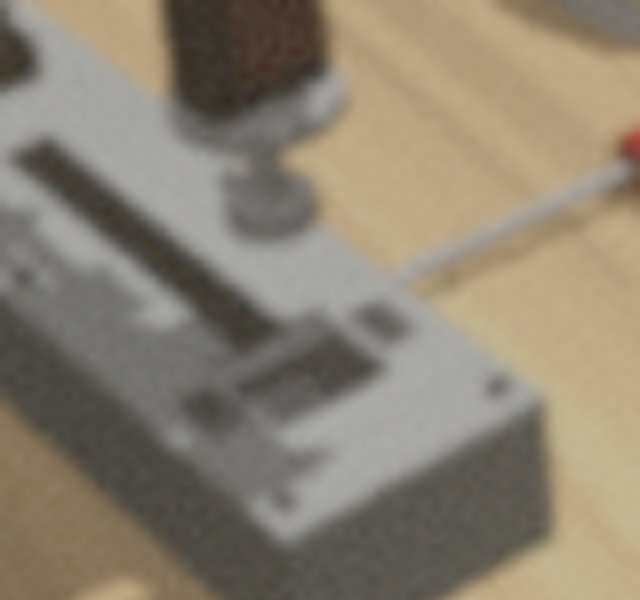

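The enlarged side view shows the foot above the mouth, with the mouth dark square at (315,365) and the foot at (268,205). The measured foot is at about (542.6,125.3) and the mouth at about (542.8,126.6), well within the 7 mm clearance. Next I descend.

Emit:
{"op": "apply_moves", "data": {
  "increments": [
    {"gripper": 0, "delta_pos": [1.5, 0.1, 0], "dr": [0, 0.0045, 0.0035]},
    {"gripper": 0, "delta_pos": [2, 0, 0], "dr": [0, 0, 0]},
    {"gripper": 0, "delta_pos": [1.5, 0, 0], "dr": [0, 0, 0]},
    {"gripper": 0, "delta_pos": [0.5, 0, 0], "dr": [0, 0, 0]},
    {"gripper": 0, "delta_pos": [0.5, 0, 0], "dr": [0, 0, 0]}
  ]
}}

```text
t: 6.6
ee_pos: [542.7, 126.2, 114.1]
orientation: [-0.078, 1.57, 0.078]
ft_force: [-0.2, -0.4, 0.4]
width: 21.5
```

Emit:
{"op": "apply_moves", "data": {
  "increments": [
    {"gripper": 0, "delta_pos": [0.4, 0, 0], "dr": [0, 0, 0]},
    {"gripper": 0, "delta_pos": [0.4, 0, 0], "dr": [0, 0, 0]},
    {"gripper": 0, "delta_pos": [0.3, 0, 0], "dr": [0, 0, 0]},
    {"gripper": 0, "delta_pos": [0, 0, 0], "dr": [0, 0, 0]},
    {"gripper": 0, "delta_pos": [0, 0, 0], "dr": [0, 0, 0]}
  ]
}}

```text
t: 7.02
ee_pos: [543.1, 126.9, 103.9]
orientation: [-0.079, 1.569, 0.08]
ft_force: [-0.2, 0.1, -1.2]
width: 21.6
```

```bash
python3 - <<'E'
from h import *
plan([543,126.5,96],np.radians(95.8))
E
```

```text
t 7.02 p [543.1 126.9 103.9] jawyaw 95.8 tilt [ 6.e-04  3.e-04 -1.e+00] F [-0.2  0.1 -1.2] w 21.6 q6 [ 0.21 -1.46]
dr [-0.0001  0.0007 -0.0002] shift cur axes cm [ 0.79 -0.04 -0.02] final axes cm [ 0.79 -0.04 -0.02]
```

Emit:
{"op": "apply_moves", "data": {
  "increments": [
    {"gripper": 0, "delta_pos": [0.4, 0, 0], "dr": [0, 0, 0]},
    {"gripper": 0, "delta_pos": [0.2, 0, 0], "dr": [0, 0, 0]},
    {"gripper": 0, "delta_pos": [0.1, 0, 0], "dr": [0, 0, 0]},
    {"gripper": 0, "delta_pos": [0, 0, 0], "dr": [0, 0, 0]},
    {"gripper": 0, "delta_pos": [0, 0, 0], "dr": [0, 0, 0]}
  ]
}}

```text
t: 7.43
ee_pos: [542.9, 126.8, 96.6]
orientation: [-0.079, 1.569, 0.08]
ft_force: [-0.0, -0.4, -3.1]
width: 21.7
```

Emit:
{"op": "apply_moves", "data": {
  "increments": [
    {"gripper": 0, "delta_pos": [0.1, 0, 0], "dr": [0, 0, 0]},
    {"gripper": 0, "delta_pos": [0, 0, 0], "dr": [0, 0, 0]},
    {"gripper": 0, "delta_pos": [0, 0, 0], "dr": [0, 0, 0]},
    {"gripper": 0, "delta_pos": [0, 0, 0], "dr": [0, 0, 0]},
    {"gripper": 0, "delta_pos": [0, 0, 0], "dr": [0, 0, 0]}
  ]
}}

```text
t: 7.85
ee_pos: [543.0, 126.8, 95.7]
orientation: [-0.079, 1.569, 0.08]
ft_force: [0.1, -0.4, -1.7]
width: 21.7
```

Emit:
{"op": "apply_moves", "data": {
  "increments": [
    {"gripper": 0, "delta_pos": [0.1, 0, 0], "dr": [0, 0, 0]},
    {"gripper": 0, "delta_pos": [0, 0, 0], "dr": [0, 0, 0]},
    {"gripper": 0, "delta_pos": [0, 0, 0], "dr": [0, 0, 0]},
    {"gripper": 0, "delta_pos": [0, 0, 0], "dr": [0, 0, 0]},
    {"gripper": 0, "delta_pos": [0, 0, 0], "dr": [0, 0, 0]}
  ]
}}

```text
t: 8.27
ee_pos: [543.1, 126.9, 94.9]
orientation: [-0.079, 1.569, 0.08]
ft_force: [-0.2, -0.6, 2.0]
width: 21.5
```

Emit:
{"op": "apply_moves", "data": {
  "increments": [
    {"gripper": 0, "delta_pos": [0.1, 0, 0], "dr": [0, 0, 0]},
    {"gripper": 0, "delta_pos": [0, 0, 0], "dr": [0, 0, 0]},
    {"gripper": 0, "delta_pos": [0, 0, 0], "dr": [0, 0, 0]},
    {"gripper": 0, "delta_pos": [0, 0, 0], "dr": [0, 0, 0]},
    {"gripper": 0, "delta_pos": [0, 0, 0], "dr": [0, 0, 0]}
  ]
}}

```text
t: 8.68
ee_pos: [543.2, 126.9, 94.8]
orientation: [-0.079, 1.568, 0.08]
ft_force: [-3.8, -0.9, 11.5]
width: 22.0
```

Emit:
{"op": "apply_moves", "data": {
  "increments": [
    {"gripper": 0, "delta_pos": [-0.15, 0, 0], "dr": [0, 0, 0]},
    {"gripper": 0, "delta_pos": [0, 1, 0], "dr": [0, 0, 0]},
    {"gripper": 0, "delta_pos": [0, 1, 0], "dr": [0, 0, 0]},
    {"gripper": 0, "delta_pos": [0, 1, 0], "dr": [0, 0, 0]},
    {"gripper": 0, "delta_pos": [0, 0, 0], "dr": [0, 0, 0]}
  ]
}}

```text
t: 9.1
ee_pos: [539.6, 158.8, 94.9]
orientation: [-0.08, 1.569, 0.081]
ft_force: [1.4, 1.2, -2.5]
width: 21.4
```

```bash
cat >> h.py <<'E'
def uy():
    o=ctrl.get_obs();d=o["ee_pos"][:2]-np.array([533.7,216.0]);a=np.radians(95.8);u=np.array([np.cos(a),np.sin(a)])
    print("unit y",(d@u).round(1),"unit x",(d@[u[1],-u[0]]).round(1),"z",o["ee_pos"][2].round(2),"F slot",(o["ft_force"][:2]@u).round(1),o["ft_force"].round(1),"t",round(o["t"],1))
E
python3 - <<'E'
from h import *
plan([535,200,94.9],np.radians(95.8));uy()
E
```

```text
t 9.1 p [539.6 158.8  94.9] jawyaw 95.89 tilt [ 2.e-04  5.e-04 -1.e+00] F [ 1.4  1.2 -2.5] w 21.4 q6 [ 0.26 -1.41]
dr [ 0.0016  0.0003 -0.0005] shift cur axes cm [ 0.    4.15 -0.04] final axes cm [ 0.    4.15 -0.05]
unit y -57.5 unit x 0.1 z 94.93 F slot 1.0 [ 1.4  1.2 -2.5] t 9.1
```

Emit:
{"op": "apply_moves", "data": {
  "increments": [
    {"gripper": 0, "delta_pos": [0, 1, 0], "dr": [0, 0, 0]},
    {"gripper": 0, "delta_pos": [0, 0.6, 0], "dr": [0, 0, 0]},
    {"gripper": 0, "delta_pos": [0, 0, 0], "dr": [0, 0, 0]},
    {"gripper": 0, "delta_pos": [0.15, 0, 0], "dr": [0, 0, 0]},
    {"gripper": 0, "delta_pos": [0, 0, 0], "dr": [0, 0, 0]}
  ]
}}

```text
t: 9.52
ee_pos: [538.4, 173.4, 94.5]
orientation: [-0.078, 1.569, 0.08]
ft_force: [-3.4, 3.4, 7.1]
width: 21.8
```

```bash
python3 -c "
from h import *
uy()"
```

```text
unit y -42.9 unit x 0.4 z 94.53 F slot 3.7 [-3.4  3.4  7.1] t 9.5
```

Emit:
{"op": "apply_moves", "data": {
  "increments": [
    {"gripper": 0, "delta_pos": [-0.15, 0, 0], "dr": [0, 0, 0]},
    {"gripper": 0, "delta_pos": [0, 0.4, 0], "dr": [0, 0, 0]},
    {"gripper": 0, "delta_pos": [0, 0, 0], "dr": [0, 0, 0]},
    {"gripper": 0, "delta_pos": [0.2, 0, 0], "dr": [0, 0, 0]},
    {"gripper": 0, "delta_pos": [0, 0, 0], "dr": [0, 0, 0]}
  ]
}}

```text
t: 9.93
ee_pos: [538.5, 176.8, 94.4]
orientation: [-0.079, 1.568, 0.08]
ft_force: [-3.9, -0.2, 12.4]
width: 21.7
```

Emit:
{"op": "apply_moves", "data": {
  "increments": [
    {"gripper": 0, "delta_pos": [-0.2, 0, 0], "dr": [0, 0, 0]},
    {"gripper": 0, "delta_pos": [0, 0.4, 0], "dr": [0, 0, 0]},
    {"gripper": 0, "delta_pos": [0, 0, 0], "dr": [0, 0, 0]},
    {"gripper": 0, "delta_pos": [0.2, 0, 0], "dr": [0, 0, 0]},
    {"gripper": 0, "delta_pos": [0, 0, 0], "dr": [0, 0, 0]}
  ]
}}

```text
t: 10.35
ee_pos: [537.9, 180.9, 94.3]
orientation: [-0.079, 1.568, 0.08]
ft_force: [-3.2, -0.2, 13.4]
width: 21.7
```

The hop-and-press probe moves nothing sideways while in contact, and each call lifts the foot back out. Several probes can therefore be chained safely.

Emit:
{"op": "apply_moves", "data": {
  "increments": [
    {"gripper": 0, "delta_pos": [-0.2, 0, 0], "dr": [0, 0, 0]},
    {"gripper": 0, "delta_pos": [0, 0.4, 0], "dr": [0, 0, 0]},
    {"gripper": 0, "delta_pos": [0, 0, 0], "dr": [0, 0, 0]},
    {"gripper": 0, "delta_pos": [0.2, 0, 0], "dr": [0, 0, 0]},
    {"gripper": 0, "delta_pos": [0, 0, 0], "dr": [0, 0, 0]}
  ]
}}

```text
t: 10.77
ee_pos: [537.4, 184.9, 94.2]
orientation: [-0.079, 1.569, 0.08]
ft_force: [-3.5, 0.2, 13.2]
width: 22.2
```

Emit:
{"op": "apply_moves", "data": {
  "increments": [
    {"gripper": 0, "delta_pos": [-0.2, 0, 0], "dr": [0, 0, 0]},
    {"gripper": 0, "delta_pos": [0, 0.4, 0], "dr": [0, 0, 0]},
    {"gripper": 0, "delta_pos": [0, 0, 0], "dr": [0, 0, 0]},
    {"gripper": 0, "delta_pos": [0.2, 0, 0], "dr": [0, 0, 0]},
    {"gripper": 0, "delta_pos": [0, 0, 0], "dr": [0, 0, 0]}
  ]
}}

```text
t: 11.18
ee_pos: [537.0, 188.9, 94.2]
orientation: [-0.079, 1.569, 0.08]
ft_force: [-3.5, 0.0, 12.8]
width: 21.6
```

Emit:
{"op": "apply_moves", "data": {
  "increments": [
    {"gripper": 0, "delta_pos": [-0.2, 0, 0], "dr": [0, 0, 0]},
    {"gripper": 0, "delta_pos": [0, 0.4, 0], "dr": [0, 0, 0]},
    {"gripper": 0, "delta_pos": [0, 0, 0], "dr": [0, 0, 0]},
    {"gripper": 0, "delta_pos": [0.2, 0, 0], "dr": [0, 0, 0]},
    {"gripper": 0, "delta_pos": [0, 0, 0], "dr": [0, 0, 0]}
  ]
}}

```text
t: 11.6
ee_pos: [536.6, 192.9, 94.1]
orientation: [-0.079, 1.569, 0.08]
ft_force: [-3.0, 0.4, 12.0]
width: 21.8
```

Emit:
{"op": "apply_moves", "data": {
  "increments": [
    {"gripper": 0, "delta_pos": [-0.23, 0, 0], "dr": [0, 0, 0]},
    {"gripper": 0, "delta_pos": [0, 0.4, 0], "dr": [0, 0, 0]},
    {"gripper": 0, "delta_pos": [0, 0, 0], "dr": [0, 0, 0]},
    {"gripper": 0, "delta_pos": [0.2, 0, 0], "dr": [0, 0, 0]},
    {"gripper": 0, "delta_pos": [0, 0, 0], "dr": [0, 0, 0]}
  ]
}}

```text
t: 12.02
ee_pos: [536.1, 196.8, 94.1]
orientation: [-0.079, 1.569, 0.08]
ft_force: [-2.1, -0.2, 9.5]
width: 21.7
```

Emit:
{"op": "apply_moves", "data": {
  "increments": [
    {"gripper": 0, "delta_pos": [-0.2, 0, 0], "dr": [0, 0, 0]},
    {"gripper": 0, "delta_pos": [0, 0.4, 0], "dr": [0, 0, 0]},
    {"gripper": 0, "delta_pos": [0, 0, 0], "dr": [0, 0, 0]},
    {"gripper": 0, "delta_pos": [0.2, 0, 0], "dr": [0, 0, 0]},
    {"gripper": 0, "delta_pos": [0, 0, 0], "dr": [0, 0, 0]}
  ]
}}

```text
t: 12.43
ee_pos: [535.7, 200.8, 94.1]
orientation: [-0.079, 1.569, 0.08]
ft_force: [-2.3, -1.2, 8.6]
width: 21.6
```

Emit:
{"op": "apply_moves", "data": {
  "increments": [
    {"gripper": 0, "delta_pos": [-0.2, 0, 0], "dr": [0, 0, 0]},
    {"gripper": 0, "delta_pos": [0, 0.4, 0], "dr": [0, 0, 0]},
    {"gripper": 0, "delta_pos": [0, 0, 0], "dr": [0, 0, 0]},
    {"gripper": 0, "delta_pos": [0.2, 0, 0], "dr": [0, 0, 0]},
    {"gripper": 0, "delta_pos": [0, 0, 0], "dr": [0, 0, 0]}
  ]
}}

```text
t: 12.85
ee_pos: [535.3, 204.8, 94.1]
orientation: [-0.079, 1.569, 0.08]
ft_force: [-2.4, 1.2, 7.4]
width: 21.6
```

```bash
python3 -c "
from h import *
uy()"
```

```text
unit y -11.3 unit x 0.4 z 94.09 F slot 1.5 [-2.4  1.2  7.4] t 12.8
```

Emit:
{"op": "apply_moves", "data": {
  "increments": [
    {"gripper": 0, "delta_pos": [-0.2, 0, 0], "dr": [0, 0, 0]},
    {"gripper": 0, "delta_pos": [0, 0.4, 0], "dr": [0, 0, 0]},
    {"gripper": 0, "delta_pos": [0, 0, 0], "dr": [0, 0, 0]},
    {"gripper": 0, "delta_pos": [0.22, 0, 0], "dr": [0, 0, 0]},
    {"gripper": 0, "delta_pos": [0, 0, 0], "dr": [0, 0, 0]}
  ]
}}

```text
t: 13.27
ee_pos: [535.0, 208.8, 94.1]
orientation: [-0.079, 1.569, 0.08]
ft_force: [-2.7, 0.3, 8.0]
width: 22.0
```

Emit:
{"op": "apply_moves", "data": {
  "increments": [
    {"gripper": 0, "delta_pos": [-0.2, 0, 0], "dr": [0, 0, 0]},
    {"gripper": 0, "delta_pos": [0, 0.4, 0], "dr": [0, 0, 0]},
    {"gripper": 0, "delta_pos": [0, 0, 0], "dr": [0, 0, 0]},
    {"gripper": 0, "delta_pos": [0.2, 0, 0], "dr": [0, 0, 0]},
    {"gripper": 0, "delta_pos": [0, 0, 0], "dr": [0, 0, 0]}
  ]
}}

```text
t: 13.68
ee_pos: [534.5, 212.8, 94.0]
orientation: [-0.079, 1.569, 0.08]
ft_force: [-2.4, 0.1, 8.6]
width: 22.0
```

Emit:
{"op": "apply_moves", "data": {
  "increments": [
    {"gripper": 0, "delta_pos": [-0.2, 0, 0], "dr": [0, 0, 0]},
    {"gripper": 0, "delta_pos": [0, 0.4, 0], "dr": [0, 0, 0]},
    {"gripper": 0, "delta_pos": [0, 0, 0], "dr": [0, 0, 0]},
    {"gripper": 0, "delta_pos": [0.2, 0, 0], "dr": [0, 0, 0]},
    {"gripper": 0, "delta_pos": [0, 0, 0], "dr": [0, 0, 0]}
  ]
}}

```text
t: 14.1
ee_pos: [534.1, 216.7, 93.9]
orientation: [-0.079, 1.569, 0.08]
ft_force: [-2.7, 0.3, 7.7]
width: 21.7
```

Emit:
{"op": "apply_moves", "data": {
  "increments": [
    {"gripper": 0, "delta_pos": [-0.2, 0, 0], "dr": [0, 0, 0]},
    {"gripper": 0, "delta_pos": [0, 0.4, 0], "dr": [0, 0, 0]},
    {"gripper": 0, "delta_pos": [0, 0, 0], "dr": [0, 0, 0]},
    {"gripper": 0, "delta_pos": [0.22, 0, 0], "dr": [0, 0, 0]},
    {"gripper": 0, "delta_pos": [0, 0, 0], "dr": [0, 0, 0]}
  ]
}}

```text
t: 14.52
ee_pos: [533.8, 220.7, 93.7]
orientation: [-0.079, 1.569, 0.08]
ft_force: [-2.5, -0.0, 7.1]
width: 21.8
```

Emit:
{"op": "apply_moves", "data": {
  "increments": [
    {"gripper": 0, "delta_pos": [-0.2, 0, 0], "dr": [0, 0, 0]},
    {"gripper": 0, "delta_pos": [0, 0.4, 0], "dr": [0, 0, 0]},
    {"gripper": 0, "delta_pos": [0, 0, 0], "dr": [0, 0, 0]},
    {"gripper": 0, "delta_pos": [0.2, 0, 0], "dr": [0, 0, 0]},
    {"gripper": 0, "delta_pos": [0, 0, 0], "dr": [0, 0, 0]}
  ]
}}

```text
t: 14.93
ee_pos: [533.2, 224.7, 93.4]
orientation: [-0.079, 1.569, 0.08]
ft_force: [-2.5, 1.2, 6.2]
width: 22.0
```

Emit:
{"op": "apply_moves", "data": {
  "increments": [
    {"gripper": 0, "delta_pos": [-0.2, 0, 0], "dr": [0, 0, 0]},
    {"gripper": 0, "delta_pos": [0, 0.4, 0], "dr": [0, 0, 0]},
    {"gripper": 0, "delta_pos": [0, 0, 0], "dr": [0, 0, 0]},
    {"gripper": 0, "delta_pos": [0.2, 0, 0], "dr": [0, 0, 0]},
    {"gripper": 0, "delta_pos": [0, 0, 0], "dr": [0, 0, 0]}
  ]
}}

```text
t: 15.35
ee_pos: [532.3, 228.3, 92.5]
orientation: [-0.08, 1.57, 0.08]
ft_force: [0.4, 0.1, -1.9]
width: 21.7
```

```bash
python3 -c "
from h import *
uy()"
```

```text
unit y 12.4 unit x -0.2 z 92.52 F slot 0.1 [ 0.4  0.1 -1.9] t 15.3
```

At unit y ≈ 12.4 the contact force is gone and the foot sinks freely. I'll go 1.5 mm further, still inside the window, and then lower.

Emit:
{"op": "apply_moves", "data": {
  "increments": [
    {"gripper": 0, "delta_pos": [0, 0.15, 0], "dr": [0, 0, 0]},
    {"gripper": 0, "delta_pos": [0.1, 0, 0], "dr": [0, 0, 0]},
    {"gripper": 0, "delta_pos": [0.1, 0, 0], "dr": [0, 0, 0]},
    {"gripper": 0, "delta_pos": [0.1, 0, 0], "dr": [0, 0, 0]},
    {"gripper": 0, "delta_pos": [0, 0, 0], "dr": [0, 0, 0]}
  ]
}}

```text
t: 15.77
ee_pos: [532.3, 229.7, 89.8]
orientation: [-0.079, 1.57, 0.079]
ft_force: [0.6, -0.0, -1.1]
width: 21.9
```

```bash
python3 -c "
from h import *
uy()"
```

```text
unit y 13.8 unit x 0.0 z 89.81 F slot -0.1 [ 0.6 -0.  -1.1] t 15.8
```

Sinking freely with no lateral force, so I continue down.

Emit:
{"op": "apply_moves", "data": {
  "increments": [
    {"gripper": 0, "delta_pos": [0.2, 0, 0], "dr": [0, 0, 0]},
    {"gripper": 0, "delta_pos": [0.2, 0, 0], "dr": [0, 0, 0]},
    {"gripper": 0, "delta_pos": [0.2, 0, 0], "dr": [0, 0, 0]},
    {"gripper": 0, "delta_pos": [0, 0, 0], "dr": [0, 0, 0]},
    {"gripper": 0, "delta_pos": [0, 0, 0], "dr": [0, 0, 0]}
  ]
}}

```text
t: 16.18
ee_pos: [532.3, 229.7, 83.9]
orientation: [-0.079, 1.569, 0.08]
ft_force: [-0.1, -0.2, -2.1]
width: 21.7
```

Emit:
{"op": "apply_moves", "data": {
  "increments": [
    {"gripper": 0, "delta_pos": [0.1, 0, 0], "dr": [0, 0, 0]},
    {"gripper": 0, "delta_pos": [0, 0, 0], "dr": [0, 0, 0]},
    {"gripper": 0, "delta_pos": [0, 0, 0], "dr": [0, 0, 0]},
    {"gripper": 0, "delta_pos": [0, 0, 0], "dr": [0, 0, 0]},
    {"gripper": 0, "delta_pos": [0, 0, 0], "dr": [0, 0, 0]}
  ]
}}

```text
t: 16.6
ee_pos: [532.5, 229.8, 83.2]
orientation: [-0.079, 1.569, 0.08]
ft_force: [-0.9, -0.3, -1.8]
width: 22.1
```

Emit:
{"op": "apply_moves", "data": {
  "increments": [
    {"gripper": 0, "delta_pos": [0.1, 0, 0], "dr": [0, 0, 0]},
    {"gripper": 0, "delta_pos": [0, 0, 0], "dr": [0, 0, 0]},
    {"gripper": 0, "delta_pos": [0, 0, 0], "dr": [0, 0, 0]},
    {"gripper": 0, "delta_pos": [0, 0, 0], "dr": [0, 0, 0]},
    {"gripper": 0, "delta_pos": [0, 0, 0], "dr": [0, 0, 0]}
  ]
}}

```text
t: 17.02
ee_pos: [532.6, 229.9, 82.4]
orientation: [-0.079, 1.569, 0.08]
ft_force: [-1.2, -0.8, 3.3]
width: 22.0
```

Emit:
{"op": "apply_moves", "data": {
  "increments": [
    {"gripper": 0, "delta_pos": [0.1, 0, 0], "dr": [0, 0, 0]},
    {"gripper": 0, "delta_pos": [0, 0, 0], "dr": [0, 0, 0]},
    {"gripper": 0, "delta_pos": [0, 0, 0], "dr": [0, 0, 0]},
    {"gripper": 0, "delta_pos": [0, 0, 0], "dr": [0, 0, 0]},
    {"gripper": 0, "delta_pos": [0, 0, 0], "dr": [0, 0, 0]}
  ]
}}

```text
t: 17.43
ee_pos: [532.7, 229.9, 82.3]
orientation: [-0.079, 1.568, 0.08]
ft_force: [-4.0, -1.1, 14.8]
width: 22.1
```

Contact again at z ≈ 82.4, 12 mm below the riding height, so the collar is on the cover. I'll relieve the pressure and release.

Emit:
{"op": "apply_moves", "data": {
  "increments": [
    {"gripper": 0, "delta_pos": [-0.1, 0, 0], "dr": [0, 0, 0]},
    {"gripper": 0, "delta_pos": [0, 0, 0], "dr": [0, 0, 0]},
    {"gripper": 50, "delta_pos": [0, 0, 0], "dr": [0, 0, 0]},
    {"gripper": 60, "delta_pos": [0, 0, 0], "dr": [0, 0, 0]},
    {"gripper": 60, "delta_pos": [0, 0, 0], "dr": [0, 0, 0]}
  ]
}}

```text
t: 17.85
ee_pos: [532.5, 229.8, 81.8]
orientation: [-0.079, 1.569, 0.08]
ft_force: [-0.6, -0.4, 0.6]
width: 38.3
```

Emit:
{"op": "apply_moves", "data": {
  "increments": [
    {"gripper": 60, "delta_pos": [0, 0, 0], "dr": [0, 0, 0]},
    {"gripper": 60, "delta_pos": [0, 0, 0], "dr": [0, 0, 0]},
    {"gripper": 60, "delta_pos": [0, 0, 0], "dr": [0, 0, 0]},
    {"gripper": 60, "delta_pos": [0, 0, 0], "dr": [0, 0, 0]},
    {"gripper": 60, "delta_pos": [0, 0, 0], "dr": [0, 0, 0]}
  ]
}}

```text
t: 18.27
ee_pos: [532.5, 229.8, 82.1]
orientation: [-0.079, 1.569, 0.08]
ft_force: [0.1, -0.3, 0.1]
width: 52.2
```

Emit:
{"op": "apply_moves", "data": {
  "increments": [
    {"gripper": 60, "delta_pos": [-1, 0, 0], "dr": [0, 0, 0]},
    {"gripper": 60, "delta_pos": [-2, 0, 0], "dr": [0, 0, 0]},
    {"gripper": 60, "delta_pos": [-3, 0, 0], "dr": [0, 0, 0]},
    {"gripper": 60, "delta_pos": [-3, 0, 0], "dr": [0, 0, 0]},
    {"gripper": 60, "delta_pos": [-3, 0, 0], "dr": [0, 0, 0]}
  ]
}}

```text
t: 18.68
ee_pos: [532.2, 229.7, 203.9]
orientation: [-0.079, 1.569, 0.08]
ft_force: [1.1, 1.0, -0.5]
width: 52.5
```

```bash
python3 - <<'E'
from h import *
uy()
w=grab("wrist");s=grab("side")
im=np.zeros((600,800,3),np.uint8)
im[:600,:600]=cv2.resize(s["img"][100:220,120:240],(600,600),interpolation=2)
im[:150,600:]=cv2.resize(w["img"],(200,150))
cv2.imwrite("pics/f.png",im[:,:,::-1])
c=cloud(s);c0=np.array([533.7,216.]);a=np.radians(95.8);u=np.array([np.cos(a),np.sin(a)]);n=np.array([u[1],-u[0]])
for nm,d in(("side",s),("wrist",w)):
  c=cloud(d);X=(c[...,:2]-c0)@n;Y=(c[...,:2]-c0)@u
  m=(abs(X)<40)&(abs(Y-13)<40)&(c[...,2]>80)&(c[...,2]<150)
  q=np.stack([X[m],Y[m],c[...,2][m]],1)
  print(nm,len(q),q.min(0).round(1),q.max(0).round(1),np.percentile(q[:,2],[95,99]).round(1))
  for lo in(80,90,100,107):
    k=q[(q[:,2]>=lo)&(q[:,2]<lo+8)]
    if len(k):print(lo,np.percentile(k[:,:2],[2,98],axis=0).round(1).tolist())
  m=(abs(X)<23)&(abs(Y-13)<23)&(c[...,2]>50)&(c[...,2]<70);print("collar z",np.percentile(c[...,2][m],[10,50,90]).round(1),"cover",np.nanmedian(c[...,2][(abs(X)<42)&(abs(X)>28)&(abs(Y)<80)]).round(1))
E
```

```text
unit y 13.8 unit x -0.1 z 203.95 F slot 0.9 [ 1.1  1.  -0.5] t 18.7
side 316 [-22.9  -0.1  80.2] [ 17.9  24.  118.5] [117.3 118.3]
80 [[-21.9, 0.8], [13.8, 18.6]]
90 [[-22.1, 1.0], [16.2, 17.6]]
100 [[-21.9, 1.5], [15.6, 20.9]]
107 [[-22.2, 0.7], [16.3, 20.7]]
collar z [53.2 59.  66.7] cover 294.4
wrist 1174 [-23.5   2.4  80.1] [ 17.   24.4 120. ] [119.1 119.6]
80 [[-23.5, 3.3], [-21.4, 23.4]]
90 [[-23.4, 3.7], [-21.6, 23.7]]
100 [[-23.5, 3.3], [-21.2, 23.3]]
107 [[-23.5, 3.0], [-19.7, 22.8]]
collar z [54.8 59.9 60.9] cover 292.0
```

View pics/f.png

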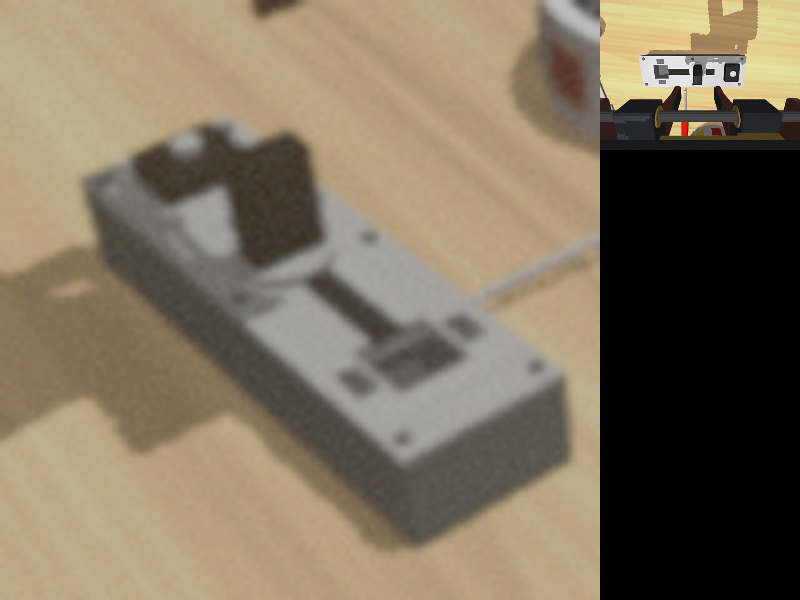

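The final view shows the key upright at (275,200), with its collar flat on the cover. The measured paddle top is at 118–119 mm (118 expected when home), the collar top at about 60 mm (60 expected), and the paddle edges are vertical. The gripper is clear.

```bash
python3 -c "
from workcell import ctrl
print(ctrl.close_job())"
```

```text
the job is handed in; nothing more can be done
None
```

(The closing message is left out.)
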